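Set the bench thickness gauge on its reference disc

TASK

Set the thickness gauge: slide its jaw along by the blue post until it presses the brass disc firmly against the fixed anvil, and leave the jaw shut on the disc. Then take the yellow stylus out of the wooden rack, reach its steel tip through the blue-ringed hole in the top of the white readout box and push the red button inside all the way down. Finish while still gripping the stylus and holding the button down, and leave the glass tubes and the other things on the bench where they are.

Things in the scene. Friction and masses are not known exactly. Their poses are not given: they have to be found in the camera images.
- gauge: Fixed grey bench gauge with a flat bed 270 mm long, 50 mm wide, bed top 20 mm above the bench. Origin on the bench under the bed, x along the slide towards the anvil, z up. Seen from this origin the anvil's measuring face is at x = +80 mm.
- jaw (a joint): Slide of the jaw along the gauge's +x, 0 = fully open (100 mm between the measuring faces), 0.08 = 20 mm between the faces; the face gap is 100 mm minus this value. It drags with about 3 N of friction, has no spring and stays where it is left.
- post_top (a point): Centre of the top of the blue finger post on the jaw's aluminium carriage: square, 14 x 14 mm, top 89.5 mm above the bench, standing free for 51 mm above the carriage top (38.5 mm). It moves with the jaw; its axis is 45 mm behind the jaw face (gauge -x). Axes as the gauge's.
- jaw_face (a point): Centre of the jaw's measuring face (36 mm wide, 35 mm high, top 55 mm above the bench), 33 mm above the bench; axes as the gauge's.
- anvil_face (a point): Centre of the measuring face of the fixed steel anvil (gauge_c1; 36 mm wide, 35 mm high, 22 mm thick, top 55 mm above the bench), 32.5 mm above the bench; axes as the gauge's.
- disc: Loose brass reference disc, 30 mm diameter, 25 mm high, about 140 g, standing flat on the gauge bed between the jaw and the anvil, up to 20 mm away from the anvil; it slides along the bed when pushed by the jaw. Origin at the centre of its underside.
- readout: Fixed white readout box, 130 x 100 x 60 mm high, grey-green display on its top. Origin on the bench under its centre, x towards the display end, z up.
- aperture (a point): Centre of the round 15 mm hole in the 5 mm thick top of the readout, 60 mm above the bench, ringed in blue; at x = -30 mm of the readout.
- button (a joint): Travel of the red button straight below the hole: 0 = up, 0.005 = fully down (m). Spring loaded: 2 N to start, 5 N fully down, springs back when let go.
- button_top (a point): Centre of the flat top of the red button cap, 14 mm diameter, 22 mm below the top of the box (38 mm above the bench) when up, 33 mm above the bench when fully down.
- rack: Fixed light wooden block, 180 x 50 x 70 mm high, with a row of four blind holes 16 mm wide, 60 mm deep, at x = -63, -21, 21, 63 mm; one holds the stylus, the others glass tubes. Origin on the bench under its centre, x along the row.
- stylus: Loose stylus standing tip down in one of the rack's holes: steel tip 7 mm diameter, 34 mm long, then a round yellow handle 14 mm diameter up to 135 mm above the tip; about 50 g. Origin at the end of the tip, z along the stylus towards the handle's end. In the rack its tip is 10 mm above the bench and its handle's end 145 mm above it.
- tube1: Glass tube (14 mm clear glass tube, 120 mm tall with its red stopper, standing in a rack hole; bystander). Origin at the centre of its foot, z up.
- tube2: Glass tube (14 mm clear glass tube, 120 mm tall with its red stopper, standing in a rack hole; bystander). Origin at the centre of its foot, z up.
- tube3: Glass tube (14 mm clear glass tube, 120 mm tall with its red stopper, standing in a rack hole; bystander). Origin at the centre of its foot, z up.
- reagent: Amber reagent bottle, 60 mm diameter, 130 mm tall, loose, bystander. Origin at the centre of its foot.
- beaker: Clear beaker, 70 mm diameter, 90 mm tall, loose, bystander. Origin at the centre of its foot.
- slidebox: Green slide box, 70 x 170 x 32 mm, loose, bystander. Origin at the centre of its underside.

How it is judged (in metres and radians):
On the way, in this order (a step that is already met when the one before it is completed fails the run):
1. the jaw presses the disc against the anvil (3 N or more at both faces) (contact force between each of jaw, gauge_c1 and disc above 3 N), for 0.2 s.
2. with the jaw left shut on the disc, the stylus held in the fingers holds the button down (x of jaw_face in the frame of anvil_face between -0.0325 and -0.0275 m and x of disc in the frame of anvil_face between -0.018 and -0.012 m and y of disc in the frame of anvil_face between -0.012 and 0.012 m and z of disc in the frame of anvil_face below -0.008 m and angle between disc's own z axis and vertical below 0.15 rad and value of joint button above 0.0035 m and contact force between stylus and button above 2 N and contact force between the fingers and stylus above 3 N and angle between stylus's own z axis and vertical below 0.35 rad), for 0.3 s.
At the end, for the whole second after the job is handed in: Jaw shut on the standing disc (faces 27.5 to 32.5 mm apart, disc within 3 mm of the anvil and 12 mm of the middle); the gripped stylus, within 20 degrees of upright, holds the button 3.5 mm or more down with 2 N or more; the bystanders are within 30 mm of their starts (all of step 2 and distance of each of tube1, tube2, tube3, reagent, beaker, slidebox from where it was at the start of the episode below 0.03 m); the arm keeps its last pose, push and grip.
It fails at once if the button is pressed while the jaw is not shut on the disc (value of joint button above 0.0025 m and (x of jaw_face in the frame of anvil_face below -0.034 m or x of jaw_face in the frame of anvil_face above -0.026 m)).
It fails at once if a bystander is knocked over, lifted or shifted by more than 30 mm (distance of any of tube1, tube2, tube3, reagent, beaker, slidebox from where it was at the start of the episode above 0.03 m or angle between any of tube1, tube2, tube3, reagent, beaker, slidebox's own z axis and vertical above 0.5 rad).
It also fails if it takes over 58 s, if anything falls off the work surface, if the arm or the gripper's body presses on something with over 40 N, if the wrist force passes 120 N, or if a joint passes its speed limit or range.

ROBOT

A 6-joint arm with a two-finger parallel gripper is mounted at the origin on the work surface. World frame = base frame: x ahead of the robot, y to its left, z up, the work surface at z = 0. Lengths are in mm, angles in rad, forces in N, time in s.
With the tool pointing down it reaches from about 275 to 750 mm from the base axis. Payload 10.2 kg.
Tool frame: the origin (TCP) lies between the finger pads; the fingertips stand 22 mm ahead of it and the grasp point (between the pads) lies 3 mm ahead of it (ctrl.nose_length is the distance from the TCP to the fingertips, in mm); y points along the fingers, z is the direction in which the jaws open and shut, and the axes are right-handed (so a half turn about y gives the same grasp; the last joint's range is limited). The gripper opens to 85 mm and grips with 20 to 120 N. Pads are 22 mm wide; open, the fingers measure 114 mm over their backs; the gripper's body (76 mm by 85 mm) begins 54 mm behind the grasp point. The pads swing forward as they close: fully open they stand 13 mm farther back than shut.
Start: joints at [-1.512, 0.313, 1.498, -0, 1.331, -0.223], TCP at [145.981, -504.302, 253.294] pointing down, gripper open.
Joint ranges: [-2.94, 2.94], [-0.97, 2.17], [0.19, 2.56], [-1.23, 4.37], [0.02, 3.11], [-2.88, 2.88]. Speed limits (rad/s): [2.39, 2.39, 3.01, 3.14, 3.14, 3.14].

INTERFACE

Orientations are given as a unit quaternion [w, x, y, z].
In Python, from rig import ctrl, eyes, models gives the robot as it stands.
- The arm moves only by the shell command python3 -m crank 'ROWS' [FORCE]. ROWS is JSON, a list of rows, each an object with "dp": the shift along the tool's x, y, z in mm, a list of three; "roll": the turn about the tool's y in rad; "gripper": the closure in counts, from 0 (fully open) to 255 (shut). A call has 1 to 10 rows; each row is the pose to reach, as a shift and turn from the pose commanded when the call began, along the tool's axes at that moment; what a row does not reach only later rows make up. A row lasts 1/12 s, in which the tool goes at most 41.7 mm and 7.16 degrees, less where a joint would pass 70% of its speed; a pose out of reach is approached as far as the arm can. A call with a gripper value outside its range is refused whole. The fingers move at their own pace and stop on an object; FORCE is the grip in N (left out, the last holds). Time passes only in rows, so rows that repeat a pose let the fingers close. It gives the time, the measured TCP pose, the force and the opening at its end, in the units of the state.
- ctrl.sense(): the state, without advancing time (a new reading comes with each control period).
- eyes.capture(name): name is "scene" or "top"; returns a dict with "color" (420x560x3 uint8, red, green, blue), "fx", "fy", "cx", "cy" (pixels), "R" (3x3) and "t" (3): a world point X has camera coordinates R X + t. Camera axes: x right, y down, z forward; pixel columns grow to the right and rows downward; lengths in mm; the calibration is good to about 2 mm. A picture is of the moment at which its call begins. There is no depth.
- ctrl.finish_job(): hands the job in, once; it reports no verdict.
Trained networks look in a picture, given as the dict that the camera call returned (one of the last four; its "shot" number tells which), for a name from the list of things; names that differ only in an ending like _2 or _b are one class to them, and where a whole thing is asked for, a point or a joint stands for the part that bears it (a point fixed in the world has none). Each returns a list of dicts, best first, with "confidence" (0 to 1); they miss things now and then, are a little off and sometimes report something else, mostly with a low value. They report only what shows in the picture. A call takes as long as a camera call.
- models.spot_in(picture, label): "extent" ([centre column, centre row, width, height] in pixels, round what is visible of it).
- models.spot_point(picture, label): "centre" ([column, row] in pixels: a listed point, or the origin of a listed thing).
The state is a dict: "time_s": time; "joints": joint angles; "dq": joint speeds; "tau": joint torques, N m; "eef_pos": TCP position; "ee_rot": TCP orientation; "force": force on the tool from outside, world axes, zero at the start; "wrist_torque": the same for the moment, N m; "grip_width": opening from 0.0 (shut) to 1.0 (fully open).
Only numpy, scipy, OpenCV 4.12 (cv2) and the standard library are available. Lean on these libraries where they do the work, as an engineer would, in place of code of your own. Each camera call takes 0.05 s, during which the arm holds its last target. There are 200 camera calls.

## Working session

There is one attempt and no reset: what is moved stays moved. The work goes in short steps, Python scripts to look and compute and a shell command to move; the robot and the scene stay as the last step left them, time stands still between calls to the robot, and variables do not carry over. Pictures are saved under pics/ and viewed, about 8 in all and at most 12, crops included, and the job is handed in when it is done.

```bash
ls; mkdir -p pics; python3 - <<'E'
from rig import ctrl, eyes, models
import cv2
print(ctrl.sense(), ctrl.nose_length)
for n in ("scene","top"):
    p=eyes.capture(n); cv2.imwrite(f"pics/{n}0.png",p["color"][:,:,::-1]); print(n,p["fx"],p["cx"],p["cy"],p["R"],p["t"])
    for l in "post_top jaw_face anvil_face disc readout aperture button_top rack stylus tube1 reagent beaker slidebox gauge".split():
        print(l,[(round(d["confidence"],2),[round(float(x),1) for x in d["centre"]]) for d in models.spot_point(p,l)][:3])
E
```

```text
pics
{'time_s': 0.0, 'joints': array([-1.51239788e+00,  3.13442488e-01,  1.49846544e+00,  8.26148556e-07,
        1.33099565e+00, -2.23414939e-01]), 'dq': array([ 0.00230444, -0.00049426,  0.00061563,  0.00080971, -0.00041095,
       -0.00013912]), 'tau': array([-4.90345002e-06, -4.12262464e+01, -2.59742564e+01, -1.92603352e-04,
        4.16200128e-03, -1.46199307e-05]), 'eef_pos': array([ 145.96810617, -504.05134892,  252.728227  ]), 'ee_rot': array([ 0.09934509, -0.09926813,  0.70056043, -0.69963667]), 'force': array([-0.24793789, -0.39804841,  0.12914064]), 'wrist_torque': array([0.01511167, 0.04847657, 0.01147981]), 'grip_width': 0.9988293689471862} 22.0
scene 434.40296714368515 278.7342412707326 211.49727661049536 [[ 0.20477993  0.97873639  0.01184272]
 [ 0.51868747 -0.09824787 -0.8493001 ]
 [-0.8300774   0.18006229 -0.5277775 ]] [-117.39209448 -251.21535769 1410.63163649]
post_top [(0.93, [391.2, 175.5])]
jaw_face [(0.76, [389.2, 204.1])]
anvil_face [(0.96, [402.3, 225.7])]
disc [(0.6, [196.0, 307.4]), (0.5, [401.3, 229.4])]
readout [(0.74, [149.2, 230.3]), (0.72, [389.0, 216.6
[... 353 characters left out ...]
28917 [[-0.00525703 -0.99969915  0.02395758]
 [-0.99735817  0.00350593 -0.07255609]
 [ 0.07245027 -0.02427572 -0.99707655]] [ -14.49162684  619.29031941 1049.41769716]
post_top [(0.91, [130.8, 264.5])]
jaw_face [(0.94, [147.7, 244.4])]
anvil_face [(0.77, [156.3, 203.5])]
disc [(0.59, [156.8, 211.6])]
readout [(0.57, [399.2, 264.1])]
aperture [(0.62, [411.8, 280.9])]
button_top []
rack [(0.9, [295.1, 240.2]), (0.44, [397.0, 268.2])]
stylus [(0.62, [292.4, 232.3])]
tube1 [(0.65, [298.9, 273.1]), (0.53, [294.4, 254.5]), (0.52, [291.3, 211.9])]
reagent [(0.79, [263.2, 151.3])]
beaker [(0.97, [359.9, 149.7])]
slidebox [(0.71, [183.6, 150.7]), (0.48, [294.6, 233.7])]
gauge [(0.85, [150.7, 239.9])]
```

```bash
python3 - <<'E'
import cv2,numpy as np
a=cv2.imread("pics/scene0.png");b=cv2.imread("pics/top0.png")
cv2.imwrite("pics/a.png",cv2.resize(a[120:360,90:470],(800,505),interpolation=cv2.INTER_CUBIC))
cv2.imwrite("pics/b.png",cv2.resize(b[110:340,90:470],(800,484),interpolation=cv2.INTER_CUBIC))
E
```

```text
(no output)
```

View pics/a.png

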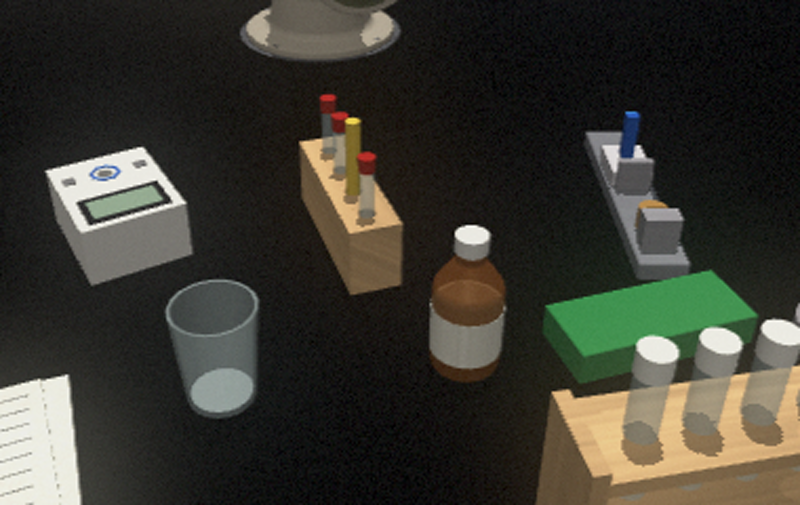

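View pics/b.png

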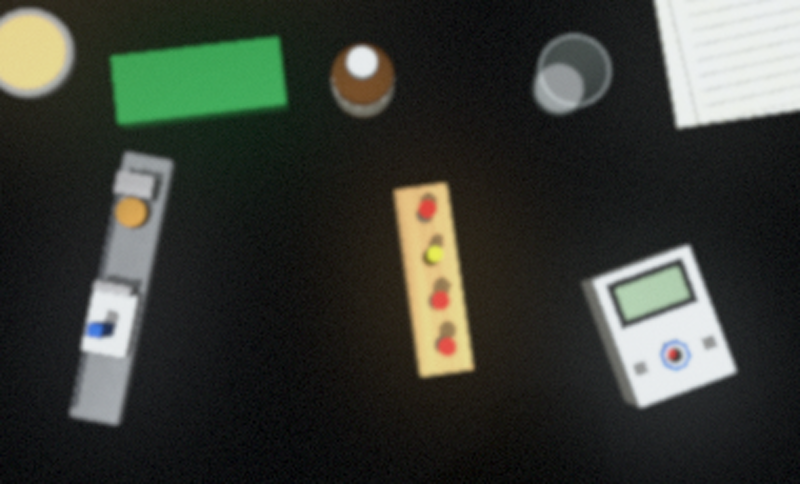

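The scene view shows the readout left, the rack (stylus third hole from the robot side, tubes either side), the gauge right with the post nearest the robot. In the top view the blue post is near (135,266), the yellow stylus end near (296,230), the ringed hole near (411,279), and the disc is close to the anvil.

```bash
cat > h.py <<'E'
import numpy as np, cv2
from scipy.optimize import least_squares
def onplane(p,uv,z):
    R,t=np.array(p["R"]),np.array(p["t"]); c=-R.T@t
    d=R.T@np.array([(uv[0]-p["cx"])/p["fx"],(uv[1]-p["cy"])/p["fy"],1]); return c+d*(z-c[2])/d[2]
def proj(p,X):
    q=np.array(p["R"])@X+np.array(p["t"]); return np.array([p["fx"]*q[0]/q[2]+p["cx"],p["fy"]*q[1]/q[2]+p["cy"]])
def tri(obs): return least_squares(lambda X:np.concatenate([proj(p,X)-uv for p,uv in obs]),[450,0,50.])
def blob(p,lo,hi,box):
    x0,y0,x1,y1=box; m=cv2.inRange(cv2.cvtColor(p["color"],cv2.COLOR_RGB2HSV)[y0:y1,x0:x1],lo,hi)
    n,_,s,c=cv2.connectedComponentsWithStats(m); i=1+np.argmax(s[1:,4]); return c[i]+[x0,y0],s[i]+[x0,y0,0,0,0],m
E
python3 - <<'E'
from h import *; from rig import eyes,models
T=eyes.capture("top"); S=eyes.capture("scene")
B=((100,120,60),(130,255,255)); Y=((22,120,90),(35,255,255))
np.set_printoptions(precision=1,suppress=True)
c,s,m=blob(T,*B,(120,240,160,290)); print("post top-view blob",c,s,onplane(T,c,89.5)); print(m[s[1]-240-1:s[1]-240+s[3]+1,s[0]-120-1:s[0]-120+s[2]+1]//255)
c2,s2,_=blob(S,*B,(375,160,410,205)); print("scene post",c2,s2)
c,s,m=blob(T,*Y,(285,215,310,245)); print("stylus",c,s,onplane(T,c,145)); print(m[s[1]-215:s[1]-215+s[3],s[0]-285:s[0]-285+s[2]]//255)
c2,s2,_=blob(S,*Y,(240,160,275,230)); uv=(s2[0]+s2[2]/2,s2[1]+2); print("scene stylus",s2,uv,tri([(T,c),(S,uv)]).x)
c,s,m=blob(T,(95,60,60),(130,255,255),(395,260,430,300)); ct=(s[0]+s[2]/2-.5,s[1]+s[3]/2-.5);print("aper",c,s,onplane(T,ct,60))
c,s,m=blob(S,(95,60,60),(130,255,255),(125,190,155,212)); cs=(s[0]+s[2]/2-.5,s[1]+s[3]/2-.5);print("aper scene",c,s,onplane(S,cs,60),tri([(T,ct),(S,cs)]).x)
for l,z in (("post_top",89.5),("jaw_face",33),("anvil_face",32.5),("disc",20),("gauge",0),("rack",0),("readout",0),("reagent",0),("beaker",0),("slidebox",0),("aperture",60)):
    for p in (T,S):
        d=models.spot_point(p,l)
        if d: print(l,round(d[0]["confidence"],2),onplane(p,d[0]["centre"],z))
# rectangles on top view
g=cv2.cvtColor(T["color"],cv2.COLOR_RGB2HSV)
mk=cv2.inRange(g,(8,40,90),(24,200,255))[190:300,265:325]; cnt=max(cv2.findContours(mk,0,2)[0],key=cv2.contourArea)
r=cv2.minAreaRect(cnt); q=cv2.boxPoints(r)+[265,190]; print("rack",[onplane(T,u,70)[:2] for u in q], onplane(T,q.mean(0),70))
mk=cv2.inRange(g,(0,0,70),(179,70,255))[175:320,115:180]; cnt=max(cv2.findContours(mk,0,2)[0],key=cv2.contourArea)
r=cv2.minAreaRect(cnt); q=cv2.boxPoints(r)+[115,175]; print("gauge",[onplane(T,u,20)[:2] for u in q], onplane(T,q.mean(0),20))
E
```

```text
post top-view blob [136.3 266.3] [132 264  11   6  50] [518.6 265.1  89.5]
[[0 0 0 0 0 0 0 0 0 0 0 0 0]
 [0 0 1 1 1 1 1 1 1 0 0 0 0]
 [0 1 1 1 1 1 1 1 1 1 1 1 0]
 [0 1 1 1 1 1 1 1 1 1 1 0 0]
 [0 1 1 1 1 1 1 1 1 1 1 0 0]
 [0 1 1 1 1 1 1 1 1 0 0 0 0]
 [0 0 0 1 1 1 1 0 0 0 0 0 0]
 [0 0 0 0 0 0 0 0 0 0 0 0 0]]
scene post [388.6 183. ] [385 173   9  22 143]
stylus [295.6 230.5] [291 226  10  10  75] [585. -45. 145.]
[[0 0 0 1 1 1 1 1 0 0]
 [0 0 1 1 1 1 1 1 1 0]
 [0 0 1 1 1 1 1 1 1 0]
 [0 1 1 1 1 1 1 1 1 1]
 [0 1 1 1 1 1 1 1 1 1]
 [1 1 1 1 1 1 1 1 1 1]
 [1 1 1 1 1 1 1 1 1 0]
 [1 1 1 1 1 1 1 1 1 0]
 [0 1 1 1 1 1 1 1 0 0]
 [0 0 0 1 1 1 0 0 0 0]]
scene stylus [254 176   8  37 218] (np.float64(258.0), np.int64(178)) [585.1 -45.2 143.2]
aper [410.2 278.6] [404 272  14  14  51] [ 489.8 -284.1   60. ]
aper scene [140.  201.8] [133 198  14   8  39] [ 487.6 -285.    60. ] [ 489.8 -284.3   61.1]
post_top 0.71 [515.2 270.7  89.5]
post_top 0.78 [521.4 265.4  89.5]
jaw_face 0.92 [559.3 258.1  33. ]
jaw_face 0.72 [557.4 261.   33. ]
anvil_face 0.72 [647.5 241.1  32.5]
anvil_face 0.69 [641.1 249.4  32.5]
disc 0.7 [634.7 242.   20. ]
disc 0.37 [633.7 247.6  20. ]
gauge 0.65 [570.3 259.4   0. ]
gauge 0.84 [569.2 265.6   0. ]
rack 0.65 [570.4 -55.4   0. ]
rack 0.69 [559.2 -52.9   0. ]
readout 0.93 [ 510.8 -274.7    0. ]
readout 0.84 [ 522.3 -271.5    0. ]
reagent 0.85 [759.6  12.5   0. ]
reagent 0.58 [751.7  24.8   0. ]
beaker 0.87 [ 765.  -187.4    0. ]
beaker 0.85 [ 765.3 -184.4    0. ]
slidebox 0.83 [768.9 191.7   0. ]
slidebox 0.96 [763.8 178.9   0. ]
aperture 0.83 [ 488.1 -285.1   60. ]
aperture 0.7 [ 486.3 -294.5   60. ]
rack [array([652.5,  -8.8]), array([660.3, -64.2]), array([476.9, -88.7]), array([469.6, -34. ])] [564.2 -49.   70. ]
gauge [array([431.6, 315.4]), array([699.1, 264.1]), array([687.2, 207.8]), array([419.8, 260.2])] [558.1 262.1  20. ]
```

```bash
cat > go.py <<'E'
import sys,numpy as np
from scipy.spatial.transform import Rotation as Ro
from rig import ctrl
s=ctrl.sense(); q=np.array(s["ee_rot"]); R=Ro.from_quat(q[[1,2,3,0]]).as_matrix()
np.set_printoptions(precision=2,suppress=True)
print("t",round(s["time_s"],2),"pos",s["eef_pos"],"F",s["force"],"M",s["wrist_torque"],"w",round(s["grip_width"],3),"q6",s["joints"][5]); print("R",R.tolist() if 0 else R)
if len(sys.argv)>1:
    x,y,z,yaw=map(float,sys.argv[1:5]); print("dp",R.T@(np.array([x,y,z])-s["eef_pos"]))
    a=np.arctan2(R[1,2],R[0,2]); d=np.radians(yaw)-a; d=(d+np.pi/2)%np.pi-np.pi/2
    print("roll(about tool y, y down => -worldyaw)",d*np.sign(R[2,1]))
E
python3 go.py 519 267 200 -10.8
```

```text
t 2.7 pos [ 145.98 -504.3   253.26] F [-0.23 -0.34 -0.19] M [-0.03  0.04  0.  ] w 1.001 q6 -0.22341642318280897
R [[-0.96 -0.    0.28]
 [-0.28  0.   -0.96]
 [-0.   -1.   -0.  ]]
dp [-572.8    53.31 -637.14]
roll(about tool y, y down => -worldyaw) -1.1004880821202323
```

```bash
python3 -m crank '[{"dp":[-230,20,-255],"roll":-0.44,"gripper":0},{"dp":[-230,20,-255],"roll":-0.44,"gripper":0},{"dp":[-230,20,-255],"roll":-0.44,"gripper":0},{"dp":[-230,20,-255],"roll":-0.44,"gripper":0},{"dp":[-230,20,-255],"roll":-0.44,"gripper":0},{"dp":[-230,20,-255],"roll":-0.44,"gripper":0},{"dp":[-230,20,-255],"roll":-0.44,"gripper":0},{"dp":[-230,20,-255],"roll":-0.44,"gripper":0},{"dp":[-230,20,-255],"roll":-0.44,"gripper":0}]' 40; python3 go.py 519 267 200 -10.8
```

```text
time_s: 3.45
eef_pos: [297.0, -191.2, 233.2]
ee_rot: [0.251, -0.251, 0.661, -0.661]
force: [-0.2, -1.6, 0.4]
grip_width: 0.998
t 3.45 pos [ 296.96 -191.22  233.17] F [-0.16 -1.59  0.38] M [-0.09  0.03 -0.01] w 0.998 q6 -0.06321475322842923
R [[-0.75  0.    0.66]
 [-0.66  0.   -0.75]
 [-0.   -1.   -0.  ]]
dp [-470.09   33.73 -195.57]
roll(about tool y, y down => -worldyaw) -0.6569774332316394
```

```bash
python3 -m crank '[{"dp":[-360,25,-150],"roll":-0.55,"gripper":0},{"dp":[-360,25,-150],"roll":-0.55,"gripper":0},{"dp":[-360,25,-150],"roll":-0.55,"gripper":0},{"dp":[-360,25,-150],"roll":-0.55,"gripper":0},{"dp":[-360,25,-150],"roll":-0.55,"gripper":0},{"dp":[-360,25,-150],"roll":-0.55,"gripper":0},{"dp":[-470,34,-196],"roll":-0.657,"gripper":0},{"dp":[-470,34,-196],"roll":-0.657,"gripper":0},{"dp":[-470,34,-196],"roll":-0.657,"gripper":0},{"dp":[-470,34,-196],"roll":-0.657,"gripper":0}]'; python3 go.py 519 267 200 -10.8
```

```text
time_s: 4.28
eef_pos: [478.8, 180.6, 205.7]
ee_rot: [-0.45, 0.45, -0.545, 0.546]
force: [1.5, -2.2, 0.1]
grip_width: 0.999
t 4.28 pos [478.77 180.6  205.66] F [ 1.49 -2.24  0.14] M [-0.05 -0.02  0.04] w 0.999 q6 0.32291928066703424
R [[-0.19  0.    0.98]
 [-0.98 -0.   -0.19]
 [-0.   -1.    0.  ]]
dp [-92.47   5.68  23.05]
roll(about tool y, y down => -worldyaw) -0.0029405471218098
```

```bash
python3 -m crank '[{"dp":[-92,6,23],"gripper":0},{"dp":[-92,6,23],"gripper":0},{"dp":[-92,6,23],"gripper":0},{"dp":[-92,6,23],"gripper":0},{"dp":[-92,6,23],"gripper":0}]'; python3 go.py 519 267 78 -10.8
```

```text
t 4.28 pos [478.77 180.6  205.66] F [ 1.49 -2.24  0.14] M [-0.05 -0.02  0.04] w 0.999 q6 0.32291928066703424
R [[-0.19  0.    0.98]
 [-0.98 -0.   -0.19]
 [-0.   -1.    0.  ]]
dp [-92.47 127.68  23.  ]
roll(about tool y, y down => -worldyaw) -0.0029405471218098$[0]: bad value
```

```bash
python3 - <<'E'
from rig import eyes
import cv2
a=eyes.capture("scene")["color"][:,:,::-1];b=eyes.capture("top")["color"][:,:,::-1]
import numpy as np
cv2.imwrite("pics/c.png",np.hstack([cv2.resize(a[110:260,320:460],(400,428)),cv2.resize(b[170:320,90:230],(400,428))]))
E
```

```text
(no output)
```

View pics/c.png

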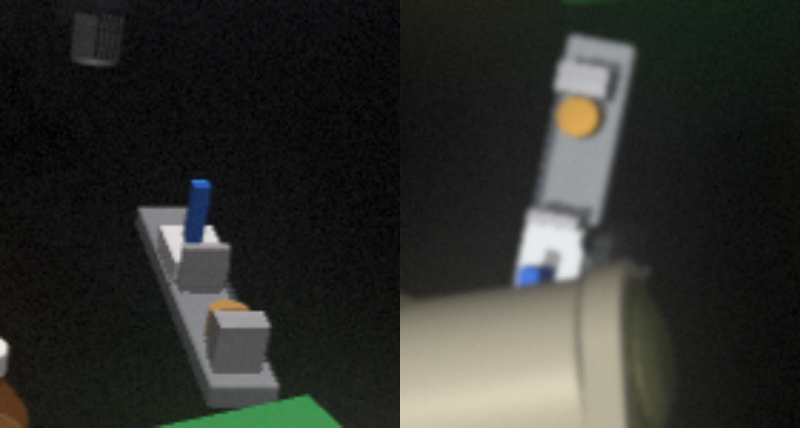

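The move was refused because every row needs a "roll", so the picture shows the arm still short of the gauge, with the post undisturbed at about (203,210) in the left half. I'll add it.

```bash
python3 -m crank '[{"dp":[-92,6,23],"roll":0,"gripper":0},{"dp":[-92,6,23],"roll":0,"gripper":0},{"dp":[-92,6,23],"roll":0,"gripper":0},{"dp":[-92,6,23],"roll":0,"gripper":0},{"dp":[-92,6,23],"roll":0,"gripper":0}]'; python3 go.py 519 267 78 -10.8
```

```text
time_s: 4.8
eef_pos: [518.2, 263.8, 199.4]
ee_rot: [0.45, -0.45, 0.546, -0.545]
force: [-0.2, -0.4, -0.7]
grip_width: 1.0
t 4.8 pos [518.22 263.79 199.45] F [-0.22 -0.4  -0.71] M [-0.04  0.01  0.03] w 1.0 q6 0.46113951244068113
R [[-0.19 -0.    0.98]
 [-0.98 -0.   -0.19]
 [ 0.   -1.   -0.  ]]
dp [ -3.38 121.45   0.23]
roll(about tool y, y down => -worldyaw) -0.0029247321983834063
```

Descend around the post and close.

```bash
python3 -m crank '[{"dp":[-3,30,0],"roll":0,"gripper":0},{"dp":[-3,70,0],"roll":0,"gripper":0},{"dp":[-3,105,0],"roll":0,"gripper":0},{"dp":[-3,121,0],"roll":0,"gripper":0},{"dp":[-3,121,0],"roll":0,"gripper":0},{"dp":[-3,121,0],"roll":0,"gripper":120},{"dp":[-3,121,0],"roll":0,"gripper":160},{"dp":[-3,121,0],"roll":0,"gripper":255},{"dp":[-3,121,0],"roll":0,"gripper":255},{"dp":[-3,121,0],"roll":0,"gripper":255}]' 40; python3 go.py 519 267 78 -10.8
```

```text
time_s: 5.63
eef_pos: [519.4, 267.1, 79.8]
ee_rot: [-0.45, 0.449, -0.545, 0.546]
force: [-0.4, 0.3, 0.1]
grip_width: 0.298
t 5.63 pos [519.38 267.14  79.79] F [-0.39  0.26  0.09] M [0.02 0.02 0.02] w 0.298 q6 0.46663789888278345
R [[-0.19  0.    0.98]
 [-0.98  0.   -0.19]
 [-0.   -1.    0.  ]]
dp [ 0.21  1.79 -0.35]
roll(about tool y, y down => -worldyaw) -0.0035351103169265485
```

```bash
python3 -m crank '[{"dp":[0,0,0],"roll":0,"gripper":255},{"dp":[0,0,0],"roll":0,"gripper":255},{"dp":[0,0,0],"roll":0,"gripper":255},{"dp":[0,0,8],"roll":0,"gripper":255},{"dp":[0,0,16],"roll":0,"gripper":255},{"dp":[0,0,24],"roll":0,"gripper":255},{"dp":[0,0,32],"roll":0,"gripper":255},{"dp":[0,0,38],"roll":0,"gripper":255},{"dp":[0,0,40],"roll":0,"gripper":255},{"dp":[0,0,40],"roll":0,"gripper":255}]'; python3 go.py 519 267 78 -10.8
```

```text
time_s: 6.47
eef_pos: [559.1, 259.4, 79.5]
ee_rot: [-0.45, 0.449, -0.545, 0.546]
force: [2.4, -1.0, 4.5]
grip_width: 0.152
t 6.47 pos [559.11 259.44  79.5 ] F [ 2.43 -1.02  4.48] M [-0.12 -0.09 -0.02] w 0.152 q6 0.43691683280302895
R [[-0.19  0.    0.98]
 [-0.98  0.   -0.19]
 [-0.   -1.    0.  ]]
dp [  0.24   1.44 -40.82]
roll(about tool y, y down => -worldyaw) -0.003698693786087892
```

```bash
python3 -m crank '[{"dp":[0,0,4],"roll":0,"gripper":255},{"dp":[0,0,7],"roll":0,"gripper":255},{"dp":[0,0,9],"roll":0,"gripper":255},{"dp":[0,0,10],"roll":0,"gripper":255},{"dp":[0,0,11],"roll":0,"gripper":255},{"dp":[0,0,11],"roll":0,"gripper":255}]'; python3 go.py
```

```text
time_s: 6.97
eef_pos: [569.3, 257.5, 79.5]
ee_rot: [-0.45, 0.45, -0.546, 0.546]
force: [-2.8, -0.9, 6.2]
grip_width: 0.159
t 6.97 pos [569.29 257.49  79.51] F [-2.84 -0.88  6.19] M [-0.08  0.32  0.03] w 0.159 q6 0.4293572730709124
R [[-0.19  0.    0.98]
 [-0.98  0.   -0.19]
 [-0.   -1.    0.  ]]
```

```bash
python3 -m crank '[{"dp":[0,0,1],"roll":0,"gripper":255},{"dp":[0,0,2],"roll":0,"gripper":255},{"dp":[0,0,3],"roll":0,"gripper":255},{"dp":[0,0,3],"roll":0,"gripper":255}]'; python3 - <<'E'
from h import *; from rig import eyes,ctrl
p=eyes.capture("scene"); cv2.imwrite("pics/d.png",cv2.resize(p["color"][130:270,350:490,::-1],(560,560),interpolation=cv2.INTER_CUBIC))
E
```

```text
time_s: 7.3
eef_pos: [572.2, 256.9, 79.5]
ee_rot: [-0.45, 0.45, -0.546, 0.546]
force: [-2.4, -2.1, 5.6]
grip_width: 0.159
```

View pics/d.png

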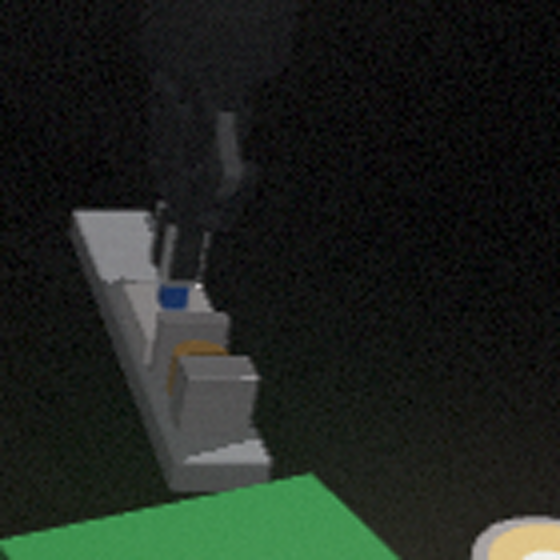

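The fingers hold the post, and the jaw plate (190,330) is close to the disc (200,360), with a few mm left. I'll continue in 1 mm steps.

```bash
python3 -m crank '[{"dp":[0,0,1],"roll":0,"gripper":255},{"dp":[0,0,2],"roll":0,"gripper":255},{"dp":[0,0,3],"roll":0,"gripper":255},{"dp":[0,0,3],"roll":0,"gripper":255}]'; python3 -m crank '[{"dp":[0,0,1],"roll":0,"gripper":255},{"dp":[0,0,2],"roll":0,"gripper":255},{"dp":[0,0,2],"roll":0,"gripper":255}]';python3 -m crank '[{"dp":[0,0,1],"roll":0,"gripper":255},{"dp":[0,0,2],"roll":0,"gripper":255},{"dp":[0,0,2],"roll":0,"gripper":255}]'
```

```text
time_s: 7.68
eef_pos: [575.0, 256.4, 79.5]
ee_rot: [0.45, -0.45, 0.546, -0.546]
force: [-2.4, -0.1, 7.0]
grip_width: 0.153
time_s: 7.93
eef_pos: [575.3, 256.3, 79.5]
ee_rot: [0.449, -0.451, 0.546, -0.545]
force: [-13.9, -0.6, 12.8]
grip_width: 0.158
time_s: 8.18
eef_pos: [575.5, 256.3, 79.5]
ee_rot: [0.448, -0.453, 0.547, -0.543]
force: [-24.8, -1.0, 18.8]
grip_width: 0.153
```

```bash
python3 -m crank '[{"dp":[0,0,0],"roll":0,"gripper":255},{"dp":[0,0,0],"roll":0,"gripper":255},{"dp":[0,0,0],"roll":0,"gripper":255},{"dp":[0,0,0],"roll":0,"gripper":255},{"dp":[0,0,0],"roll":0,"gripper":255}]'; python3 -m crank '[{"dp":[0,0,-1],"roll":0,"gripper":255},{"dp":[0,0,-2],"roll":0,"gripper":255},{"dp":[0,0,-2],"roll":0,"gripper":255}]'; python3 -m crank '[{"dp":[0,0,0],"roll":0,"gripper":140},{"dp":[0,0,0],"roll":0,"gripper":120},{"dp":[0,0,0],"roll":0,"gripper":120},{"dp":[0,0,0],"roll":0,"gripper":120},{"dp":[0,-20,0],"roll":0,"gripper":120},{"dp":[0,-60,0],"roll":0,"gripper":100},{"dp":[0,-100,0],"roll":0,"gripper":0},{"dp":[0,-120,0],"roll":0,"gripper":0},{"dp":[0,-120,0],"roll":0,"gripper":0}]'; python3 go.py 585 -45 200 97.7
```

```text
time_s: 8.6
eef_pos: [575.4, 256.4, 79.5]
ee_rot: [0.448, -0.453, 0.547, -0.543]
force: [-25.0, -0.6, 18.1]
grip_width: 0.158
time_s: 8.85
eef_pos: [575.2, 256.4, 79.5]
ee_rot: [0.449, -0.451, 0.546, -0.545]
force: [-13.2, 0.0, 12.2]
grip_width: 0.154
time_s: 9.6
eef_pos: [578.7, 256.2, 204.4]
ee_rot: [-0.453, 0.447, -0.544, 0.547]
force: [0.6, 0.6, 0.2]
grip_width: 0.991
t 9.6 pos [578.72 256.25 204.37] F [0.61 0.57 0.24] M [-0.01 -0.02  0.01] w 0.991 q6 0.42404010147329674
R [[-0.19  0.01  0.98]
 [-0.98  0.   -0.19]
 [-0.   -1.    0.01]]
dp [294.53   3.79  63.61]
roll(about tool y, y down => -worldyaw) 1.2444018637408236
```

```bash
python3 -m crank '[{"dp":[295,4,64],"roll":1.244,"gripper":0},{"dp":[295,4,64],"roll":1.244,"gripper":0},{"dp":[295,4,64],"roll":1.244,"gripper":0},{"dp":[295,4,64],"roll":1.244,"gripper":0},{"dp":[295,4,64],"roll":1.244,"gripper":0},{"dp":[295,4,64],"roll":1.244,"gripper":0},{"dp":[295,4,64],"roll":1.244,"gripper":0},{"dp":[295,4,64],"roll":1.244,"gripper":0},{"dp":[295,4,64],"roll":1.244,"gripper":0},{"dp":[295,4,64],"roll":1.244,"gripper":0}]';  python3 - <<'E'
from h import *; from rig import eyes,ctrl
p=eyes.capture("scene"); t=eyes.capture("top")
cv2.imwrite("pics/e.png",np.hstack([cv2.resize(p["color"][130:270,350:490,::-1],(400,400)),cv2.resize(t["color"][180:320,100:240,::-1],(400,400))]))
E
python3 go.py 585 -45 200 97.7
```

```text
time_s: 10.43
eef_pos: [583.2, -47.3, 193.8]
ee_rot: [0.044, -0.045, 0.706, -0.706]
force: [-0.2, 0.2, 0.3]
grip_width: 1.002
t 10.53 pos [583.28 -46.28 193.97] F [-0.2   0.16  0.27] M [-0.01  0.02  0.02] w 0.997 q6 1.1586062736319587
R [[-0.99 -0.    0.13]
 [-0.13  0.   -0.99]
 [ 0.   -1.   -0.  ]]
dp [-1.87 -6.03 -1.05]
roll(about tool y, y down => -worldyaw) -0.0015063351800446156
```

View pics/e.png

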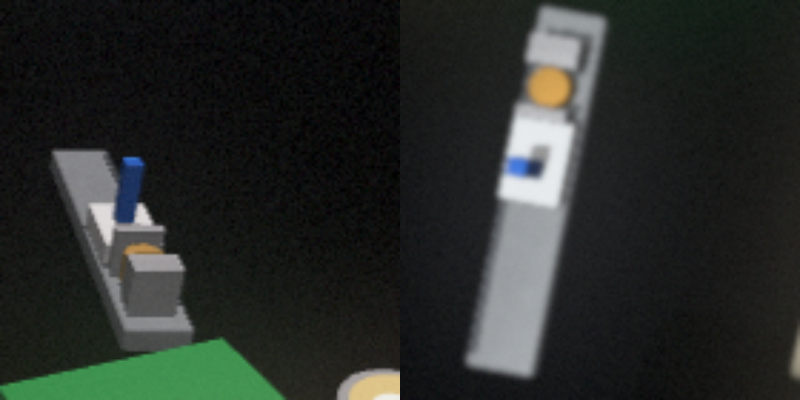

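The jaw is shut: in the top half the disc (549,87) sits between anvil and jaw plate with no gap. Now for the stylus.

```bash
python3 -m crank '[{"dp":[-2,0,-1],"roll":0,"gripper":0},{"dp":[-2,30,-1],"roll":0,"gripper":0},{"dp":[-2,60,-1],"roll":0,"gripper":0},{"dp":[-2,81,-1],"roll":0,"gripper":0},{"dp":[-2,81,-1],"roll":0,"gripper":0},{"dp":[-2,81,-1],"roll":0,"gripper":120}]' 60;  python3 go.py 585 -45 113 97.7; python3 - <<'E'
from h import *; from rig import eyes,ctrl
p=eyes.capture("scene"); t=eyes.capture("top")
cv2.imwrite("pics/f.png",np.hstack([cv2.resize(p["color"][130:270,190:330,::-1],(400,400)),cv2.resize(t["color"][180:320,230:370,::-1],(400,400))]))
E
```

```text
time_s: 11.03
eef_pos: [585.2, -44.4, 113.5]
ee_rot: [0.048, -0.049, 0.706, -0.705]
force: [1.0, -0.9, 1.1]
grip_width: 0.885
t 11.03 pos [585.23 -44.36 113.51] F [ 0.99 -0.89  1.13] M [0.01 0.03 0.01] w 0.885 q6 1.1582602716093258
R [[-0.99 -0.    0.14]
 [-0.14  0.   -0.99]
 [ 0.   -1.   -0.  ]]
dp [0.32 0.51 0.6 ]
roll(about tool y, y down => -worldyaw) 0.0030123367634526943
```

View pics/f.png

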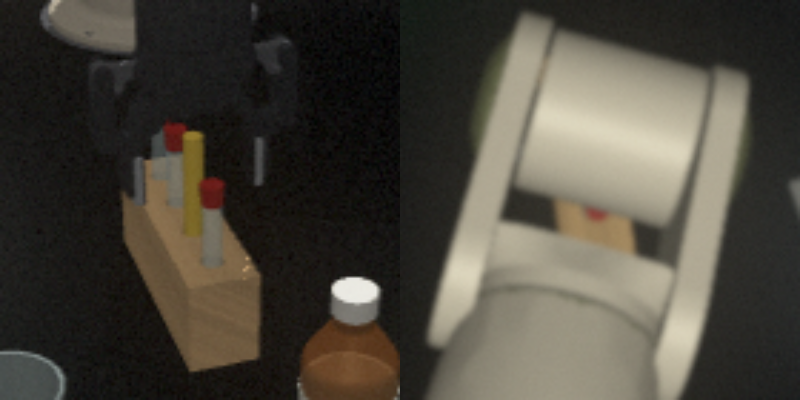

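The fingers (140 and 258, 165 in the left half) straddle the yellow stylus (193,180), and the tubes are clear. Next I close and lift.

```bash
python3 -m crank '[{"dp":[0,0,0],"roll":0,"gripper":180},{"dp":[0,0,0],"roll":0,"gripper":255},{"dp":[0,0,0],"roll":0,"gripper":255},{"dp":[0,0,0],"roll":0,"gripper":255},{"dp":[0,0,0],"roll":0,"gripper":255},{"dp":[0,0,0],"roll":0,"gripper":255},{"dp":[0,0,0],"roll":0,"gripper":255}]' 60;  python3 go.py
```

```text
time_s: 11.72
eef_pos: [585.7, -44.8, 114.4]
ee_rot: [-0.048, 0.047, -0.705, 0.706]
force: [-0.5, -0.2, 5.5]
grip_width: 0.141
t 11.72 pos [585.68 -44.79 114.45] F [-0.47 -0.19  5.46] M [-0.09  0.08 -0.07] w 0.141 q6 1.1603354685455518
R [[-0.99  0.    0.13]
 [-0.13 -0.   -0.99]
 [-0.   -1.    0.  ]]
```

```bash
python3 -m crank '[{"dp":[0,-8,0],"roll":0,"gripper":255},{"dp":[0,-25,0],"roll":0,"gripper":255},{"dp":[0,-50,0],"roll":0,"gripper":255},{"dp":[0,-80,0],"roll":0,"gripper":255},{"dp":[0,-110,0],"roll":0,"gripper":255},{"dp":[0,-140,0],"roll":0,"gripper":255},{"dp":[0,-145,0],"roll":0,"gripper":255},{"dp":[0,-145,0],"roll":0,"gripper":255}]';  python3 go.py 490 -284.5 259 97.7
python3 - <<'E'
from h import *; from rig import eyes
p=eyes.capture("scene"); cv2.imwrite("pics/g.png",cv2.resize(p["color"][60:270,150:360,::-1],(500,500)))
E
```

```text
time_s: 12.38
eef_pos: [585.8, -44.7, 260.9]
ee_rot: [-0.049, 0.046, -0.705, 0.706]
force: [0.8, -0.2, -1.0]
grip_width: 0.138
t 12.38 pos [585.75 -44.72 260.94] F [ 0.78 -0.16 -1.01] M [ 0.02  0.01 -0.03] w 0.138 q6 1.1603756541279957
R [[-0.99  0.    0.13]
 [-0.13 -0.   -0.99]
 [-0.   -1.    0.  ]]
dp [127.13   1.8  224.72]
roll(about tool y, y down => -worldyaw) 0.0004635394878338417
```

View pics/g.png

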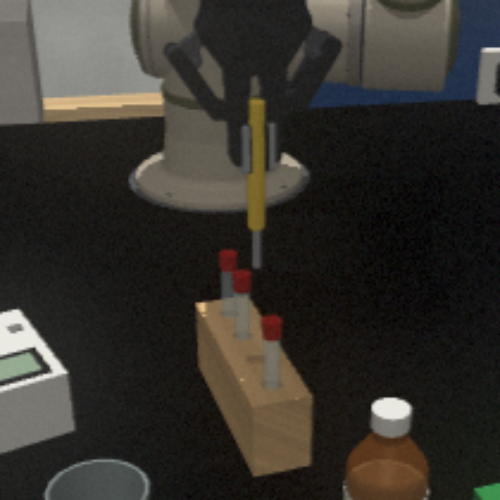

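The stylus is gripped and upright, tip at about (256,268), and the tubes still stand. I'll carry it over the hole with the tip at about z=80.

```bash
python3 -m crank '[{"dp":[127,2,225],"roll":0,"gripper":255},{"dp":[127,2,225],"roll":0,"gripper":255},{"dp":[127,2,225],"roll":0,"gripper":255},{"dp":[127,2,225],"roll":0,"gripper":255},{"dp":[127,2,225],"roll":0,"gripper":255},{"dp":[127,2,225],"roll":0,"gripper":255},{"dp":[127,2,225],"roll":0,"gripper":255},{"dp":[127,40,225],"roll":0,"gripper":255},{"dp":[127,76,225],"roll":0,"gripper":255},{"dp":[127,76,225],"roll":0,"gripper":255}]';  python3 -m crank '[{"dp":[0,0,0],"roll":0,"gripper":255},{"dp":[0,0,0],"roll":0,"gripper":255}]' ; python3 go.py 490 -284.5 184 97.7
python3 - <<'E'
from h import *; from rig import eyes
p=eyes.capture("scene");t=eyes.capture("top"); cv2.imwrite("pics/i_s.png",p["color"][:,:,::-1])
a=cv2.resize(p["color"][130:230,90:190,::-1],(500,500),interpolation=cv2.INTER_CUBIC); b=cv2.resize(t["color"][220:340,360:480,::-1],(300,300))
cv2.imwrite("pics/i.png",np.hstack([a,np.vstack([b,np.zeros((200,300,3),np.uint8)])]))
print([(n,proj(p,np.array(X))) for n,X in (("hole",[489.8,-284.3,60]),("tip80",[490,-284.5,80]))])
E
```

```text
time_s: 13.27
eef_pos: [486.8, -282.5, 175.0]
ee_rot: [0.044, -0.051, 0.709, -0.702]
force: [-1.7, 0.6, -1.0]
grip_width: 0.142
time_s: 13.43
eef_pos: [490.2, -284.8, 184.1]
ee_rot: [-0.048, 0.047, -0.705, 0.706]
force: [0.1, -0.7, 0.3]
grip_width: 0.135
t 13.43 pos [ 490.25 -284.79  184.13] F [ 0.1  -0.72  0.27] M [ 0.02 -0.02 -0.04] w 0.135 q6 0.7026571655058012
R [[-0.99  0.    0.13]
 [-0.13 -0.   -0.99]
 [-0.   -1.    0.  ]]
dp [ 0.21  0.13 -0.32]
roll(about tool y, y down => -worldyaw) 0.0008709634704713309
[('hole', array([139.79572501, 201.97722043])), ('tip80', array([138.193217  , 193.81902021]))]
```

View pics/i.png

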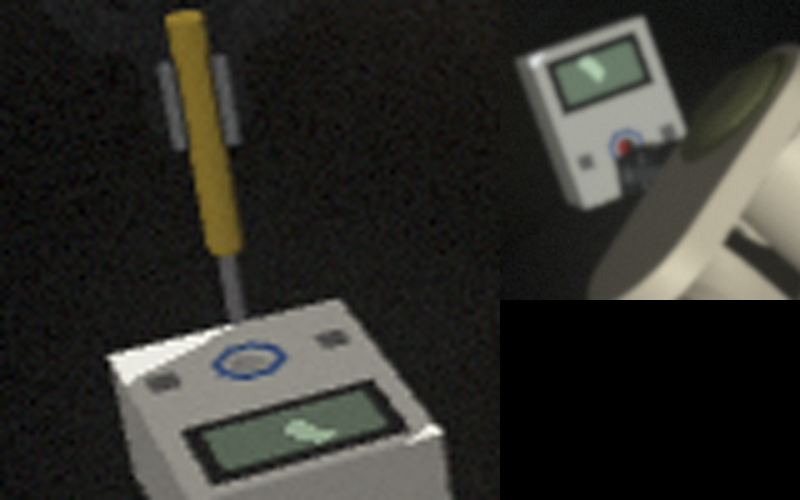

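```bash
python3 - <<'E'
from h import *; from rig import eyes
p=eyes.capture("scene")
for z in (80,114,215): print(z,proj(p,np.array([490.2,-284.8,z])), [ (proj(p,np.array([490.2,-284.8,z])+d)-proj(p,np.array([490.2,-284.8,z]))).round(2) for d in ([1,0,0],[0,1,0],[0,0,1.])])
h=cv2.cvtColor(p["color"],cv2.COLOR_RGB2HSV)
m=cv2.inRange(h,(18,100,60),(38,255,255)); 
for r in range(133,184,5):
    c=np.where(m[r,110:160])[0]+110; print(r,c.min() if len(c) else None,c.max() if len(c) else None, c.mean() if len(c) else None)
g=cv2.cvtColor(p["color"],cv2.COLOR_RGB2GRAY); print(g[176:204,129:146])
E
```

```text
80 [138.03865915 193.87832189] [array([-0.03,  0.23]), array([ 0.49, -0.04]), array([-0.08, -0.42])]
114 [135.40519084 179.46571548] [array([-0.03,  0.22]), array([ 0.51, -0.04]), array([-0.08, -0.43])]
215 [126.91787579 133.01581862] [array([-0.04,  0.19]), array([ 0.54, -0.03]), array([-0.09, -0.49])]
133 123 130 126.5
138 124 131 127.5
143 125 131 128.0
148 126 132 129.0
153 127 133 130.0
158 128 133 130.5
163 128 135 131.5
168 129 135 132.0
173 130 136 133.0
178 131 137 134.0
183 None None None
[[ 23  52  95 102 104  97  95  88  60  31  26  20  14  31  24  20  20]
 [ 19  34  92 102 102  99  95  90  68  39  23  25  24  24  23  28  25]
 [ 24  21  90 104 102 101  97  90  71  40  23  23  23  24  24  23  21]
 [ 20  21  48  95 102 100  93  92  61  34  21  12  27  24  23  25  26]
 [ 25  28  28  70  92  98  88  67  39  18  28  24  22  25  22  22  25]
 [ 20  27  22  27  55  79  80  59  34  20  24  29  23  24  24  25  25]
 [ 29  23  18  22  42  76  84  68  38  29  24  25  25  25  22  18  24]
 [ 20  28  25  14  44  75  80  77  38  28  27  27  26  31  17  22  23]
 [ 25  26  22  27  34  76  8
[... 692 characters left out ...]
 22  27  32  31  52 112 119 147 146 143 144 144 143 142 143]
 [ 25  29  28  64 117 127 219 232 172 143 143 142 141 145 146 143 146]
 [117 125 219 232 233 173 142 144 140 144 140 144 145 144 141 142 147]
 [232 232 233 168 143 145 143 142 143 145 145 143 142 144 142 143 142]
 [233 231 173 143 143 143 142 140 143 143 111 100 115 122 120 137 143]
 [174 142 144 141 142 143 110  98  82  61  93  96  80  72  62  62  93]
 [143 139 141 144 141 113  69  88 117 137 146 148 152 147 145 116  72]
 [141 145 143 143 111  69 106 135 128 122 120 118 123 126 138 145  97]
 [143 144 144 110  68 108 130 116 109 110 117 120 121 124 130 108  73]
 [143 144 141 111  70  94 134 117 110 116 116 116 122 129 108  70  87]]
```

The stylus hangs about plumb over the hole, its tip about 1.5 mm too far toward -y compared with the hole ring in the same image. I'll correct that and go down to just above the button.

```bash
python3 -m crank '[{"dp":[-0.5,0,-1.5],"roll":0,"gripper":255},{"dp":[-0.5,8,-1.5],"roll":0,"gripper":255},{"dp":[-0.5,16,-1.5],"roll":0,"gripper":255},{"dp":[-0.5,24,-1.5],"roll":0,"gripper":255},{"dp":[-0.5,32,-1.5],"roll":0,"gripper":255},{"dp":[-0.5,37,-1.5],"roll":0,"gripper":255},{"dp":[-0.5,37,-1.5],"roll":0,"gripper":255},{"dp":[-0.5,37,-1.5],"roll":0,"gripper":255}]' 80;python3 go.py
```

```text
time_s: 14.25
eef_pos: [490.0, -283.2, 145.5]
ee_rot: [0.047, -0.048, 0.706, -0.705]
force: [0.7, 0.7, 0.1]
grip_width: 0.135
t 14.25 pos [ 489.98 -283.16  145.48] F [0.71 0.7  0.07] M [-0.02 -0.02  0.  ] w 0.135 q6 0.7050060838823089
R [[-0.99 -0.    0.13]
 [-0.13  0.   -0.99]
 [ 0.   -1.   -0.  ]]
```

The tip is inside the hole with no contact force. Pressing in small steps.

```bash
python3 -m crank '[{"dp":[0,2,0],"roll":0,"gripper":255},{"dp":[0,4,0],"roll":0,"gripper":255},{"dp":[0,4,0],"roll":0,"gripper":255}]'; python3 -m crank '[{"dp":[0,1,0],"roll":0,"gripper":255},{"dp":[0,2,0],"roll":0,"gripper":255},{"dp":[0,2,0],"roll":0,"gripper":255}]';  python3 -m crank '[{"dp":[0,1,0],"roll":0,"gripper":255},{"dp":[0,2,0],"roll":0,"gripper":255},{"dp":[0,2,0],"roll":0,"gripper":255}]'; python3 -m crank '[{"dp":[0,1,0],"roll":0,"gripper":255},{"dp":[0,1,0],"roll":0,"gripper":255}]'
```

```text
time_s: 14.5
eef_pos: [490.2, -283.3, 141.9]
ee_rot: [-0.048, 0.047, -0.705, 0.706]
force: [0.2, 0.0, 1.6]
grip_width: 0.135
time_s: 14.75
eef_pos: [490.2, -283.4, 140.0]
ee_rot: [-0.048, 0.047, -0.705, 0.706]
force: [0.3, -0.3, 3.2]
grip_width: 0.136
time_s: 15.0
eef_pos: [490.1, -283.3, 137.9]
ee_rot: [-0.048, 0.047, -0.705, 0.706]
force: [-0.0, -0.5, 4.7]
grip_width: 0.134
time_s: 15.17
eef_pos: [490.3, -283.4, 137.4]
ee_rot: [-0.048, 0.047, -0.705, 0.706]
force: [-0.5, 0.0, 7.0]
grip_width: 0.137
```

The spring force rose from 2 to 5 N over about 5 mm and then jumped, so the button has bottomed out. I'll add a bit more push, hold, and check.

```bash
python3 -m crank '[{"dp":[0,1,0],"roll":0,"gripper":255},{"dp":[0,1,0],"roll":0,"gripper":255},{"dp":[0,1,0],"roll":0,"gripper":255},{"dp":[0,1,0],"roll":0,"gripper":255},{"dp":[0,1,0],"roll":0,"gripper":255},{"dp":[0,1,0],"roll":0,"gripper":255},{"dp":[0,1,0],"roll":0,"gripper":255},{"dp":[0,1,0],"roll":0,"gripper":255}]'; python3 - <<'E'
from h import *; from rig import eyes
p=eyes.capture("scene");t=eyes.capture("top")
a=cv2.resize(p["color"][120:320,90:470,::-1],(760,400)); b=cv2.resize(t["color"][130:330,100:480,::-1],(380,200))
cv2.imwrite("pics/j.png",np.vstack([a,np.hstack([b,np.zeros((200,380,3),np.uint8)])]))
E
python3 go.py
```

```text
time_s: 15.83
eef_pos: [490.5, -283.5, 137.3]
ee_rot: [-0.048, 0.047, -0.705, 0.706]
force: [-0.9, 1.1, 14.3]
grip_width: 0.13
t 15.93 pos [ 490.48 -283.44  137.25] F [-0.95  0.25 14.42] M [ 0.24  0.24 -0.05] w 0.132 q6 0.7050432802242449
R [[-0.99  0.    0.13]
 [-0.13 -0.   -0.99]
 [-0.   -1.    0.  ]]
```

View pics/j.png

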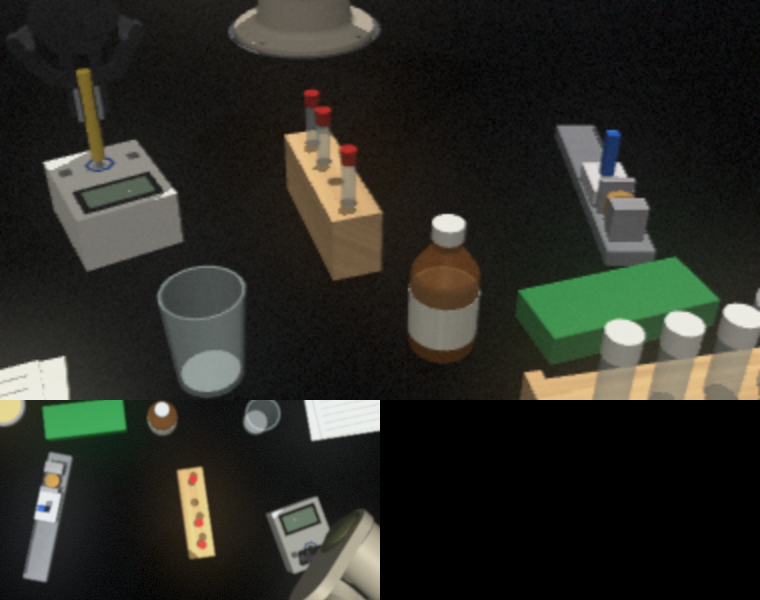

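The stylus tip is down in the hole (97,163), the jaw is still shut on the disc (620,195), and the tubes, bottle, beaker and slide box are in place. Handing in.

```bash
python3 -c "
from rig import ctrl; print(ctrl.finish_job())"
```

```text
the job is handed in; nothing more can be done
None
```

The job is handed in at about 16 s of the allowed 58 s. The jaw is shut on the disc, and the gripped stylus is holding the button down. `finish_job` reports no verdict, so these results come from my own checks.

- **Gauge:** I gripped the blue post and slid the jaw until it stopped hard on the disc, then held about 25 N at the wrist for more than 0.4 s. I eased the push to about 13 N and released. The two later pictures show the jaw still shut with the disc standing between the faces. I did not measure the face gap in millimetres.
- **Stylus and button:** The stylus came out of the rack upright. I shifted it about 1.5 mm so the tip lined up with the hole, and it went in with no contact force.
    - **Press:** The force rose from about 2 N to 5 N over roughly 5 mm of travel, then climbed sharply with almost no further movement, so the button is fully down.
    - **Hold:** The last reading was about 14 N downward, with 80 N of grip set and an opening of 0.13, about what the 14 mm handle gives.
- **Bystanders:** The last picture shows all three tubes, the bottle, the beaker and the slide box standing and apparently unmoved. I judged this by eye.
- **Problem along the way:** One move was refused because its rows left out "roll". Nothing moved, and I repeated it correctly.

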